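# Latch the tie bar across the small-guitar mould

## Robot

A 6-joint arm with a two-finger parallel gripper is mounted at the origin on the work surface. World frame = base frame: x ahead of the robot, y to its left, z up, the work surface at z = 0. Lengths are in mm, angles in rad, forces in N, time in s.
With the tool pointing down it reaches from about 425 to 950 mm from the base axis. Payload 14.7 kg.
Tool frame: the origin (TCP) lies on the centre line of the jaws, within the pads' length; the fingertips stand 11 mm ahead of it and the grasp point (between the pads) lies 8 mm behind it; z points along the fingers, y is the line along which they close (so a half turn about z gives the same grasp; the last joint's range is limited). The gripper opens to 85 mm and grips with 20 to 120 N. Pads are 22 mm wide; open, the fingers measure 114 mm over their backs; the gripper's body (76 mm by 85 mm) begins 54 mm behind the grasp point. The pads swing forward as they close: fully open they stand 13 mm farther back than shut.
Start: joints at [-1.373, 0.48, 1.596, -0, 1.065, -0.047], TCP at [157.552, -630.611, 242.297] pointing down, gripper open.
Joint ranges: [-2.75, 2.75], [-0.82, 2.05], [0.23, 2.67], [-1.56, 4.7], [0.09, 2.69], [-2.92, 2.92]. Speed limits (rad/s): [1.89, 1.89, 2.39, 3.01, 3.01, 3.01].

## Interface

Orientations are given as a 3x3 rotation matrix whose columns are the frame's x, y, z axes.
In Python, from plant import arm gives the robot as it stands.
- The arm moves only by the tool step_arm, never from a script. Its argument "deltas" is a list of rows, each an object with "delta_pos": the shift along the tool's x, y, z in units of 100 mm (1.0 is 100 mm), a list of three; "spin": the turn about the tool's z in units of 30 degrees (1.0 is 30 degrees). In form: [{"delta_pos": [dx, dy, dz], "spin": spin}, ...]. A call has 1 to 10 rows; each row is the pose to reach, as a shift and turn from the pose commanded when the call began, along the tool's axes at that moment; what a row does not reach only later rows make up. A row lasts 1/12 s, in which the tool goes at most 41.7 mm and 7.16 degrees, less where a joint would pass 70% of its speed; a pose out of reach is approached as far as the arm can. A call with a number of a shift or a turn outside -1 to 1 is refused whole. A call with a gripper value outside its range is refused whole. "jaw" is the gripper command: -1 is shut, 1 is fully open, values between are in proportion, set as the call begins (left out, the last holds). The fingers move at their own pace and stop on an object; "grip_force" is the grip in N (left out, the last holds). Time passes only in rows, so rows that repeat a pose let the fingers close. It gives the time, the measured TCP pose, the force, the opening and the grip force at its end, in the units of the state.
- arm.get_obs(): the state, without advancing time (a new reading comes with each control period).
- arm.grab_frame(name): name is "scene" or "side" or "wrist"; returns the picture (420x560x3 uint8, blue, green, red); there is no depth.
- arm.camera_params(name): a dict with "fx", "fy", "cx", "cy" (pixels), "rvec" (rotation vector, rad) and "tvec" (3), from world to camera coordinates, as OpenCV has them; the wrist camera has in their place "T_tool_cam" (4x4, takes a point from camera to tool coordinates, whose origin is the TCP and whose axes are the flange's). Camera axes: x right, y down, z forward; pixel columns grow to the right and rows downward; lengths in mm; the calibration is good to about 2 mm. A picture is of the moment at which its call begins: read the wrist's pose just before it. camera_params takes no time and is no camera call.
- arm.hand_in(): hands the job in; it is judged then, once.
The state is a dict: "time": time; "joints": joint angles; "joint_vel": joint speeds; "effort": joint torques, N m; "ee_pos": TCP position; "tool_rot": TCP orientation; "contact_force": force on the tool from outside, world axes, zero at the start; "ft_torque": the same for the moment, N m; "opening": finger opening in mm; "finger_force": force on a finger pad.
Only numpy, scipy, OpenCV 4.12 (cv2) and the standard library are available. Lean on these libraries where they do the work, as an engineer would, in place of code of your own. Each camera call takes 0.05 s, during which the arm holds its last target. There are 200 camera calls.

## Task

Tie the tail end of the small-guitar mould with the loose red bar: drop its eye over the plain post, then swing the bar about the post so that the hook is pushed onto the headed pin until the pin is fully home and the sprung latch snaps shut behind it. Tug it back with about 10 N so that the pin pulls on the shut latch, press it home again, and let go with the bar lying flat on its two supports. Feel your way and never load the pin or the post with more than about 20 N, and leave the other things on the bench alone.

Things in the scene. Friction and masses are not known exactly. Their poses are not given: they have to be found in the camera images.
- mould: Split plywood mould of a small guitar body, fixed on the bench, 344 x 244 x 60 mm, its dark bent sides 8 mm proud of the top. Origin on the bench under its middle; x along the guitar to the tail (the end far from the robot), y left, z up. On top of each end, steel studs on bosses 28 mm across and 12 mm high. The near (neck) end has its own bar fitted and latched: an example, leave it.
- post: Plain steel post on the left boss at the tail end (mould x 143, y 70 mm), 12 mm diameter; its top is 25 mm above the boss, the last 7 mm tapering to 6 mm diameter. Fixed to the mould. Origin under the post at the level of the mould's top (60 mm above the bench).
- post_foot (a point): Point on the post's axis at its foot, on the top face of the boss (72 mm above the bench). Axes as the mould's.
- striker: Steel striker on the right at the tail end: a block 30 x 34 mm, 12 mm high like the boss, with a slot along the mould's x. In it is clamped the brass pin: 12 mm diameter, 16 mm long above the block, then a flat head 26 mm across, 6 mm thick, so the hook can come on only from the side. Origin under the block, on the mould's top.
- striker_mid (a point): Middle of the slot on the top face of the striker block (72 mm above the bench), at mould x 143, y -70 mm, 140 mm from the post. Not the pin itself: its axis is up to 7 mm from here along the mould's x, to be seen or felt. Axes as the mould's.
- tie: Loose tie bar, 0.3 to 0.5 kg: red steel plate 10 mm thick, shank 22 mm wide, eye at one end (hole 16 mm, ring 35 mm across), safety hook at the other, wooden grip on top. Lies flat, grip up. Origin on its underside below the grip; x along the bar to the hook, y the side where the mouth opens, z up. Fitted, its x points from post to pin and its y to the mould's tail.
- tie_grip (a point): Point to grip: 33 mm above the bar's underside, on the axis of the wooden grip, which is a block 40 mm long (along the bar), 18 mm thick (across it, pinch this way) and 36 mm high, from 10 to 46 mm above the underside. Axes as the bar's.
- tie_eye (a point): Centre of the eye at the bar's underside, 95 mm from the origin at -x. Axes as the bar's.
- tie_seat (a point): Where the pin's axis stands when fully home in the throat, at the bar's underside, 45 mm from the bar's origin along +x. Axes as the bar's: the hook goes onto the pin by moving along +y. From here the throat's bottom wall is at y -6 mm; pocket 14.5 mm wide; mouth from x -14 to 6 at y 24; beak tip at x 14 to 18, y 34 mm.
- latch (a joint): Sprung yellow latch across the hook's mouth, 20 mm long, hinged on the shank side at x 30, y 24 mm of the bar. 0 rad is shut; it grows to 1.5 as it swings into the throat. The pin pushes it open with 4 to 9 N; it snaps back once the pin is within about 2 mm of fully home. Shut, it lets the pin come back about 16 mm from home, then holds it.
- tape: Roll of blue masking tape lying flat, 92 mm across and 24 mm high. Origin under its middle. Leave it.
- sander: Wooden sanding block with cork sole, 100 x 55 x 32 mm. Origin under its middle. Leave it.
- hammer: Small hammer lying on the bench, 240 mm long. Leave it.
- glue: Yellow glue bottle with red cap, 56 mm across, 150 mm high, standing. Origin under its middle. Leave it.
Things that resemble listed ones, but are neither listed nor needed, are in the scene too. Of the things that look like the tie, the smaller one is meant.

How it is judged (in metres and radians):
On the way, in this order (a step that is already met when the one before it is completed fails the run):
1. the eye is down over the post while the hook is still off the pin (distance between tie_eye and post_foot below 0.007 m and horizontal distance between tie_seat and striker_mid above 0.03 m), for 0.1 s.
2. the eye is on the post, the pin is fully home in the throat and the latch has snapped shut behind it (y of striker_mid in the frame of tie_seat between -0.0095 and 0.0085 m and x of striker_mid in the frame of tie_seat between -0.006 and 0.006 m and z of striker_mid in the frame of tie_seat between -0.01 and 0.004 m and value of joint latch below 0.12 rad and distance between tie_eye and post_foot below 0.009 m), for 0.1 s.
3. tug: the bar is pulled back with at least 6 N so that the pin bears on the shut latch (y of striker_mid in the frame of tie_seat between 0.0086 and 0.026 m and x of striker_mid in the frame of tie_seat between -0.012 and 0.012 m and z of striker_mid in the frame of tie_seat between -0.01 and 0.004 m and value of joint latch below 0.15 rad and contact force between tie and striker above 6 N), for 0.1 s.
At the end, for the whole second after the job is handed in: The bar is released, at rest and flat (within 0.06 rad) on boss and striker, its eye within 5 mm of the post's foot, the pin in the throat, the latch shut behind it (under 0.12 rad), and the bar pressed home: its seat within about 11 mm of the striker's middle along the slot (y of striker_mid in the frame of tie_seat between -0.0105 and 0.011 m and x of striker_mid in the frame of tie_seat between -0.007 and 0.007 m and value of joint latch below 0.12 rad and distance between tie_eye and post_foot below 0.005 m and z of striker_mid in the frame of tie_seat between -0.003 and 0.003 m and angle between tie's own z axis and vertical below 0.06 rad and linear speed of tie below 0.02 m/s); the robot touches nothing.
It fails at once if the bar loads the pin or the post with more than 22 N (contact force between tie and striker above 22 N or contact force between tie and post above 22 N).
It fails at once if a bystander is disturbed (moved by more than 15 mm) (distance of any of tape, sander, hammer, glue from where it was at the start of the episode above 0.015 m).
It also fails if it takes over 72 s, if anything falls off the work surface, if the arm or the gripper's body presses on something with over 40 N, if the wrist force passes 120 N, or if a joint passes its speed limit or range.

## Working session

There is one attempt and no reset: what is moved stays moved. The work goes in short steps, Python scripts to look and compute and a tool call to move; the robot and the scene stay as the last step left them, time stands still between calls to the robot, and variables do not carry over. Pictures are saved under pics/ and viewed, at most 10 in all, crops included, and the job is handed in when it is done.

Besides the shell and the picture viewer there is one more tool, called after ">>>" as a command line: name --argument value ..., lists and objects as JSON in quotes. step_arm: Moves the arm, as the interface text tells. Shifts and turns lie within -1 to 1; 1 stands for 100 mm of shift or 30 degrees of turn. Its arguments: {"type":"object","properties":{"deltas":{"type":"array","items":{"type":"object","properties":{"delta_pos":{"type":"array","items":{"type":"number"}},"spin":{"type":"number"}}}},"jaw":{"type":"number"},"grip_force":{"type":"number"}},"required":["deltas"]}

```bash
ls; mkdir -p pics; cat > h.py <<'E'
import numpy as np,cv2
from plant import arm
def cam(n):
    c=arm.camera_params(n);K=np.array([[c['fx'],0,c['cx']],[0,c['fy'],c['cy']],[0,0,1.]])
    if 'rvec' in c:
        R=cv2.Rodrigues(np.array(c['rvec'],float))[0];t=np.array(c['tvec'],float).ravel()
    else:
        o=arm.get_obs();T=np.array(c['T_tool_cam']);Rt=np.array(o['tool_rot']);p=np.array(o['ee_pos'])
        Rc=Rt@T[:3,:3];pc=Rt@T[:3,3]+p;R=Rc.T;t=-R@pc
    return K,R,t
def ray(C,uv,z):
    K,R,t=C;uv=np.atleast_2d(uv).astype(float)
    d=(R.T@np.linalg.inv(K)@np.c_[uv,np.ones(len(uv))].T).T;c=-R.T@t
    return c+d*((z-c[2])/d[:,2])[:,None]
def proj(C,P):
    K,R,t=C;q=(K@(R@np.atleast_2d(P).T+t[:,None])).T
    return q[:,:2]/q[:,2:]
E
python3 - <<'E'
from h import *
for n in ['scene','side','wrist']:
    C=cam(n); f=arm.grab_frame(n); cv2.imwrite(f'pics/{n}0.png',f); print(n,-C[1].T@C[2],C[1][2], C[0][0,0])
cv2.imwrite('pics/both.png',np.hstack([cv2.imread('pics/scene0.png')]))
o=arm.get_obs();print(o)
E
```

```text
pics
scene [1213.37191715  114.92028441  983.3212815 ] [-0.6108618  -0.13352665 -0.78039637] 465.31999064584335
side [ 29.11855189 733.63260767 893.19249727] [ 0.38844397 -0.63735522 -0.66549952] 393.3215905650367
wrist [ 239.43813446 -609.74317484  373.16694698] [-0.31760809 -0.07912141 -0.94491529] 355.59659184717503
{'time': 0.15, 'joints': array([-1.37261199e+00,  4.80720326e-01,  1.59673783e+00,  2.12724679e-06,
        1.06510414e+00, -4.66025265e-02]), 'joint_vel': array([ 9.00886992e-04, -2.92254790e-03, -2.68856978e-04,  7.08954191e-05,
        1.36857106e-03,  1.60319762e-04]), 'effort': array([ 1.06874406e-03, -9.51150513e+01, -4.30456495e+01, -1.17808509e-04,
        8.12045415e-03, -6.27858776e-05]), 'ee_pos': array([ 157.48526527, -630.31247873,  241.79545281]), 'tool_rot': array([[ 9.70189256e-01,  2.42348451e-01, -1.89087343e-04],
       [ 2.42348520e-01, -9.70188791e-01,  9.51026124e-04],
       [ 4.70292875e-05, -9.68500366e-04, -9.99999530e-01]]), 'contact_force': array([ 0.02909502, -0.64953262, -0.56976127]), 'ft_torque': array([ 0.01793217, -0.01654842,  0.06754579]), 'finger_force': 0.0, 'opening': 85.47551050243992}
```

View pics/scene0.png

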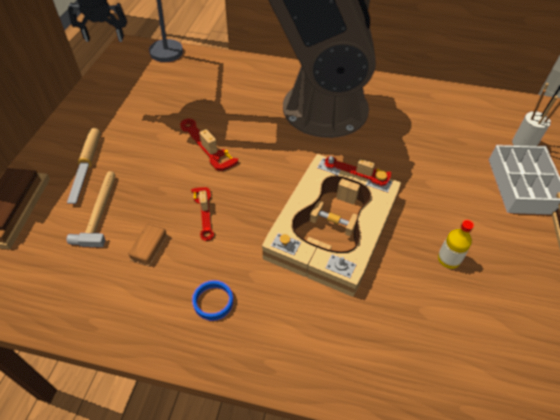

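View pics/side0.png

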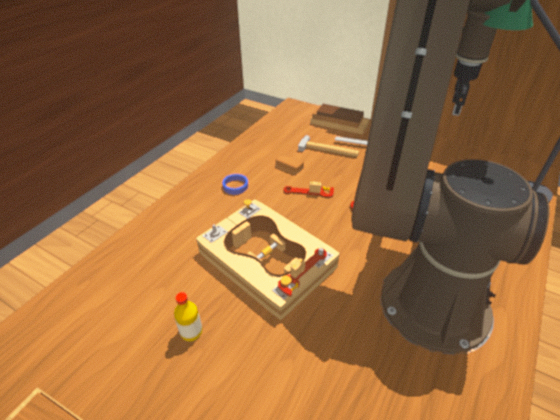

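The scene shows three red bars: one at (208,145), which looks larger, one at (204,212), which looks smaller, and the fitted one at (357,171), an example to leave alone. The post is at about (342,264) and the pin at (285,240). I'll measure the two loose bars and check the choice in a crop.

```bash
python3 - <<'E'
from h import *
f=cv2.imread('pics/scene0.png');C=cam('scene')
hsv=cv2.cvtColor(f,cv2.COLOR_BGR2HSV)
m=(((hsv[...,0]<5)|(hsv[...,0]>174))&(hsv[...,1]>190)&(hsv[...,2]>90)).astype(np.uint8)
n,l,s,c=cv2.connectedComponentsWithStats(m)
for i in range(1,n):
    if s[i,4]>40:
        p=np.argwhere(l==i)[:,::-1];w=ray(C,p,8)[:,:2];r=cv2.minAreaRect(w.astype(np.float32));print(s[i],c[i],r)
for nm,uv,z in [('post',(342,264),90),('pin',(285,239),94),('eye',(207,235),8),('hook',(201,192),8),('grip top',(204,197),46),('corners',[(319,156),(400,186),(353,288),(265,252)],60)]:
    print(nm,ray(C,uv,z).round(0))
a=cv2.resize(f[120:250,160:260],None,fx=4,fy=4,interpolation=cv2.INTER_CUBIC)
b=cv2.resize(f[215:290,255:360],None,fx=4,fy=4,interpolation=cv2.INTER_CUBIC)
b=cv2.copyMakeBorder(b,0,a.shape[0]-b.shape[0],0,0,0)
cv2.imwrite('pics/c1.png',np.hstack([a[:, :380],b]))
E
```

```text
[181 121  56  49 416] [210.01923077 150.26923077] ((261.6861267089844, -326.27490234375), (250.9325408935547, 66.18647003173828), 55.255367279052734)
[326 159  65  26 319] [357.67398119 171.72413793] ((266.4951171875, 135.70433044433594), (189.3608856201172, 55.1457633972168), 87.47818756103516)
[192 188  19  12  67] [202.50746269 190.85074627] ((439.6125793457031, -267.4035949707031), (59.36277770996094, 29.23389434814453), 69.13441467285156)
[201 211  13  29 220] [206.10454545 225.18636364] ((546.9562377929688, -219.42654418945312), (92.64128112792969, 30.681732177734375), 18.207279205322266)
[462 221  11  10  90] [466.81111111 225.42222222] ((387.8381042480469, 442.2850036621094), (24.21626853942871, 34.63047790527344), 69.67261505126953)
post [[636. 138.  90.]]
pin [[603.  -1.  94.]]
eye [[ 579. -209.    8.]]
hook [[ 445. -272.    8.]]
grip top [[ 489. -243.   46.]]
corners [[281.  25.  60.]
 [340. 254.  60.]
 [673. 172.  60.]
 [627. -43.  60.]]
```

View pics/c1.png

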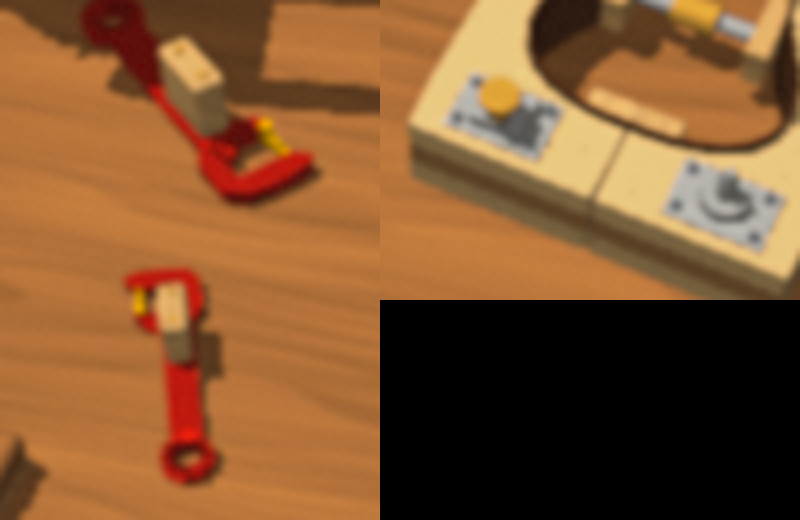

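The crop shows the small bar at (204,212), with a 16 mm-class eye at the bottom and the mouth and yellow latch on the left. It's about half as long as the larger bar, so it's the one I want. I estimate its origin at about (490,-245). I'll move above it.

>>> step_arm --deltas '[{"delta_pos": [0.33, -0.24, 0], "spin": 0}, {"delta_pos": [0.66, -0.47, 0], "spin": 0}, {"delta_pos": [1, -0.71, 0], "spin": 0.1}]' --jaw 1

```text
time: 0.4
ee_pos: [237.5, -536.4, 241.8]
tool_rot: [[0.982, 0.191, -0.0], [0.191, -0.982, 0.001], [-0.0, -0.001, -1.0]]
contact_force: [1.5, -0.4, 0.3]
opening: 85.2
finger_force: 0.0
```

>>> step_arm --deltas '[{"delta_pos": [0.33, -0.24, 0], "spin": 0}, {"delta_pos": [0.66, -0.47, 0], "spin": 0}, {"delta_pos": [1, -0.71, 0], "spin": 0.1}]'

```text
time: 0.65
ee_pos: [322.7, -447.1, 242.2]
tool_rot: [[0.99, 0.14, -0.0], [0.14, -0.99, 0.0], [-0.0, -0.0, -1.0]]
contact_force: [1.3, -0.1, 0.2]
opening: 85.3
finger_force: 0.0
```

>>> step_arm --deltas '[{"delta_pos": [0.33, -0.24, 0], "spin": 0}, {"delta_pos": [0.66, -0.47, 0], "spin": 0}, {"delta_pos": [1, -0.71, 0], "spin": 0.0}]'

```text
time: 0.9
ee_pos: [412.0, -362.8, 242.4]
tool_rot: [[0.99, 0.139, -0.0], [0.139, -0.99, -0.0], [-0.0, 0.0, -1.0]]
contact_force: [0.7, -1.1, 0.3]
opening: 85.3
finger_force: 0.0
```

>>> step_arm --deltas '[{"delta_pos": [0.33, -0.24, 0], "spin": 0}, {"delta_pos": [0.6, -0.4, 0], "spin": 0}, {"delta_pos": [0.8, -0.6, 0], "spin": 0.0}, {"delta_pos": [0.8, -0.6, 0], "spin": 0.0}, {"delta_pos": [0.8, -0.6, 0], "spin": 0.0}]'

```text
time: 1.32
ee_pos: [482.5, -292.6, 242.1]
tool_rot: [[0.99, 0.142, -0.0], [0.142, -0.99, 0.0], [-0.0, -0.0, -1.0]]
contact_force: [-0.2, -0.7, 0.7]
opening: 85.7
finger_force: 0.0
```

```bash
python3 - <<'E'
from h import *
C=cam('wrist'); f=arm.grab_frame('wrist'); cv2.imwrite('pics/w1.png',f)
np.savez('pics/w1.npz',K=C[0],R=C[1],t=C[2])
o=arm.get_obs();print(o['time'],o['ee_pos'],o['tool_rot'].round(3),o['joints'].round(2))
print(proj(C,[[490,-245,10],[579,-209,10],[445,-272,8]]))
E
```

```text
1.3667 [ 481.88019924 -293.48447151  242.07786548] [[ 0.99   0.141 -0.001]
 [ 0.141 -0.99   0.   ]
 [-0.001 -0.    -1.   ]] [-0.6   0.36  1.8  -0.    0.99  0.83]
[[235.77262345 155.29124388]
 [207.41676746  57.40893799]
 [256.63377774 199.35436768]]
```

View pics/w1.png

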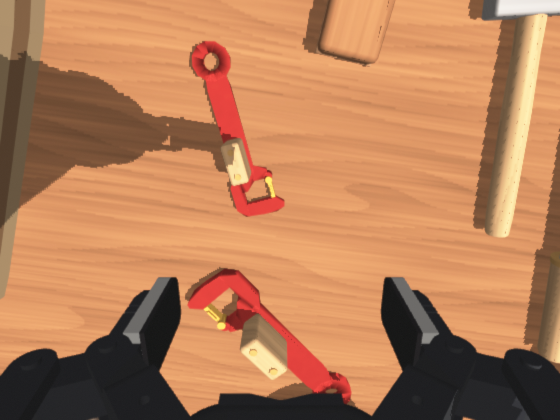

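The wrist picture shows the small bar: eye hole at (212,61), grip top at about (237,150–185), latch at (269,187). The larger bar is lower, at (265,340). Next I'll measure the small one precisely.

```bash
python3 - <<'E'
from h import *
d=np.load('pics/w1.npz');C=(d['K'],d['R'],d['t']);f=cv2.imread('pics/w1.png')
hsv=cv2.cvtColor(f,cv2.COLOR_BGR2HSV)
m=(((hsv[...,0]<5)|(hsv[...,0]>174))&(hsv[...,1]>180)&(hsv[...,2]>60)).astype(np.uint8)
# eye outer ring: pixels around
W=ray(C,np.argwhere(m[:110,180:250])[:,::-1]+[180,0],10)
hole=cv2.connectedComponentsWithStats((1-m[40:85,190:235]).astype(np.uint8))
for i in range(1,hole[0]):
    if 20<hole[2][i,4]<600: print('hole',hole[2][i],hole[3][i]+[190,40],ray(C,hole[3][i]+[190,40],5))
# shank edges between rows 85..135
E=[]
for r in range(85,132,3):
    x=np.where(m[r,190:270])[0]+190; E.append(((x.min()+x.max())/2,r)); 
S=ray(C,E,8);v=cv2.fitLine(S[:,:2].astype(np.float32),cv2.DIST_HUBER,0,.01,.01).ravel();print('shank line',v,np.degrees(np.arctan2(v[1],v[0])))
# grip top: light wood brighter
g=((hsv[...,1]<130)&(hsv[...,2]>150)).astype(np.uint8);sub=g[130:195,215:260]
n,l,s,c=cv2.connectedComponentsWithStats(sub);i=1+s[1:,4].argmax();p=np.argwhere(l==i)[:,::-1]+[215,130]
w=ray(C,p,46)[:,:2];print('grip',s[i],cv2.minAreaRect(w.astype(np.float32)))
y=((hsv[...,0]>20)&(hsv[...,0]<35)&(hsv[...,1]>180)&(hsv[...,2]>120)).astype(np.uint8)
p=np.argwhere(y[165:205,255:285])[:,::-1]+[255,165];print('latch',ray(C,p,8).mean(0))
E
```

```text
hole [ 13  12  17  20 256] [211.07421875  61.21875   ] [[ 576.29651939 -211.75261244    5.        ]]
shank line [ 9.2816401e-01  3.7217140e-01  5.3150244e+02 -2.3025220e+02] 21.849594
grip [  7   9  29  47 859] ((490.4820556640625, -249.43014526367188), (40.726844787597656, 21.700603485107422), 22.308687210083008)
latch [nan nan nan]<stdin>:20: RuntimeWarning: Mean of empty slice.
  ret = um.true_divide(
```

>>> step_arm --deltas '[{"delta_pos": [0.13, -0.446, 0.2], "spin": -0.23}, {"delta_pos": [0.13, -0.446, 0.6], "spin": -0.46}, {"delta_pos": [0.13, -0.446, 1.0], "spin": -0.46}, {"delta_pos": [0.13, -0.446, 1.0], "spin": -0.46}]'

```text
time: 1.7
ee_pos: [484.5, -246.3, 136.6]
tool_rot: [[0.928, 0.372, -0.008], [0.372, -0.928, 0.004], [-0.006, -0.007, -1.0]]
contact_force: [-2.8, 2.4, -1.2]
opening: 85.4
finger_force: 0.0
```

>>> step_arm --deltas '[{"delta_pos": [0, 0, 0.35], "spin": 0}, {"delta_pos": [0, 0, 0.6], "spin": 0}, {"delta_pos": [0, 0, 0.7], "spin": 0}, {"delta_pos": [0, 0, 0.7], "spin": 0}, {"delta_pos": [0, 0, 0.7], "spin": 0}]'

```text
time: 2.12
ee_pos: [488.7, -248.8, 73.5]
tool_rot: [[0.929, 0.37, 0.0], [0.37, -0.929, -0.0], [0.0, 0.0, -1.0]]
contact_force: [0.4, -0.3, -0.4]
opening: 85.3
finger_force: 0.0
```

```bash
python3 - <<'E'
from h import *
o=arm.get_obs();C=cam('wrist'); f=arm.grab_frame('wrist'); cv2.imwrite('pics/w2.png',f)
print(o['time'],o['ee_pos'],o['tool_rot'].round(3),o['contact_force'])
E
```

```text
2.1167 [ 488.70701885 -248.78644575   73.48155851] [[ 0.929  0.37   0.   ]
 [ 0.37  -0.929 -0.   ]
 [ 0.     0.    -1.   ]] [ 0.35425701 -0.31737603 -0.36630258]
```

View pics/w2.png

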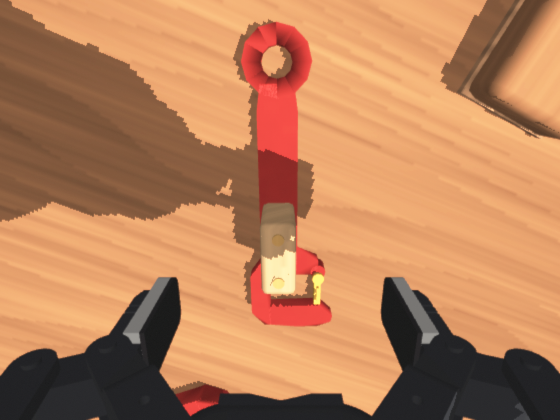

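The bar stands upright and centred between the fingers: eye at (277,61), grip at (278,250). I'll check the eye position from this closer view, then go down.

```bash
python3 - <<'E'
from h import *
C=cam('wrist');f=cv2.imread('pics/w2.png');hsv=cv2.cvtColor(f,cv2.COLOR_BGR2HSV)
m=(((hsv[...,0]<6)|(hsv[...,0]>172))&(hsv[...,1]>150)&(hsv[...,2]>50)).astype(np.uint8)
n,l,s,c=cv2.connectedComponentsWithStats((1-m[30:95,245:312]).astype(np.uint8))
e=None
for i in range(1,n):
    if 200<s[i,4]<1500 and s[i,0]>0: 
        q=c[i]+[245,30];e=ray(C,q,5)[0];print(s[i],q,ray(C,q,[5])[0])
E=[(np.where(m[r,240:320])[0].mean()+240,r) for r in range(100,195,5)]
S=ray(C,E,10);v=cv2.fitLine(S[:,:2].astype(np.float32),cv2.DIST_HUBER,0,.01,.01).ravel();print(v,np.degrees(np.arctan2(v[1],v[0])))
d=v[:2]*np.sign(v[0]);print('origin',e[:2]-95*d)
o=arm.get_obs();Rt=o['tool_rot'];print('rel tool',Rt.T@(np.r_[e[:2]-95*d,0]-o['ee_pos']))
E
```

```text
[ 16  15  31  34 816] [276.17647059  61.52328431] [ 576.85108401 -211.50909229    5.        ]
[ 50  33  17  32 226] [305.94690265  85.24778761] [ 571.82048649 -230.58465776    5.        ]
[ 9.2627776e-01  3.7684146e-01  5.3890771e+02 -2.2711862e+02] 22.138172
origin [ 483.82410283 -266.38459596]
rel tool [-11.56147155  14.18308862  74.02605917]
```

>>> step_arm --deltas '[{"delta_pos": [0, -0.014, 0.3], "spin": -0.01}, {"delta_pos": [0, -0.014, 0.485], "spin": -0.01}, {"delta_pos": [0, -0.014, 0.485], "spin": -0.01}, {"delta_pos": [0, -0.014, 0.485], "spin": -0.01}]'

```text
time: 2.5
ee_pos: [488.3, -246.9, 24.9]
tool_rot: [[0.926, 0.376, 0.0], [0.376, -0.926, -0.0], [0.0, 0.0, -1.0]]
contact_force: [0.3, -0.4, 0.8]
opening: 85.5
finger_force: 0.0
```

>>> step_arm --deltas '[{"delta_pos": [0, 0, 0], "spin": 0}, {"delta_pos": [0, 0, 0], "spin": 0}, {"delta_pos": [0, 0, 0], "spin": 0}, {"delta_pos": [0, 0, 0], "spin": 0}, {"delta_pos": [0, 0, 0], "spin": 0}, {"delta_pos": [0, 0, 0], "spin": 0}, {"delta_pos": [0, 0, 0], "spin": 0}, {"delta_pos": [0, 0, 0], "spin": 0}]' --jaw -1 --grip_force 80

```text
time: 3.17
ee_pos: [488.3, -246.7, 24.4]
tool_rot: [[0.926, 0.377, 0.001], [0.377, -0.926, -0.0], [0.0, 0.001, -1.0]]
contact_force: [-1.5, 1.0, 10.3]
opening: 17.0
finger_force: 78.6
```

>>> step_arm --deltas '[{"delta_pos": [0, 0, -0.2], "spin": 0}, {"delta_pos": [0, 0, -0.6], "spin": 0}, {"delta_pos": [0, 0, -1], "spin": 0}]'

```text
time: 3.42
ee_pos: [486.6, -245.7, 123.7]
tool_rot: [[0.926, 0.377, -0.004], [0.377, -0.926, 0.002], [-0.003, -0.003, -1.0]]
contact_force: [0.9, -0.2, -4.0]
opening: 17.1
finger_force: 79.1
```

>>> step_arm --deltas '[{"delta_pos": [0, 0, -0.4], "spin": 0}, {"delta_pos": [0, 0, -0.8], "spin": 0}, {"delta_pos": [0, 0, -1], "spin": 0}, {"delta_pos": [0, 0, -1], "spin": 0}, {"delta_pos": [0, 0, -1], "spin": 0}]'

```text
time: 3.83
ee_pos: [488.2, -246.6, 224.4]
tool_rot: [[0.926, 0.377, 0.001], [0.377, -0.926, -0.001], [0.001, 0.001, -1.0]]
contact_force: [-0.6, 0.5, -5.6]
opening: 17.2
finger_force: 79.5
```

```bash
python3 - <<'E'
from h import *
o=arm.get_obs();print(o['time'],o['ee_pos'],o['contact_force'],o['ft_torque'],o['opening'],o['joints'].round(2))
c=arm.camera_params('wrist');T=np.array(c['T_tool_cam']);K=cam('wrist')[0]
for a in (22,35,50):
  a=np.radians(a);Rt=np.array([[np.cos(a),np.sin(a),0],[np.sin(a),-np.cos(a),0],[0,0,-1.]])
  for x,y in [(490,-60),(490,-20),(500,20),(490,60)]:
    p=np.array([x,y,235.]);R=(Rt@T[:3,:3]).T;t=-R@(Rt@T[:3,3]+p)
    print(round(np.degrees(a)),x,y,proj((K,R,t),[[636,138,97],[603,-1,94]]).round(0).tolist())
E
```

```text
3.8333 [ 488.17594339 -246.62842432  224.37966122] [-0.59665233  0.51947986 -5.56528803] [ 0.07088158  0.02611278 -0.00306933] 17.194543527362125 [-0.52  0.36  1.85  0.    0.93  0.66]
22 490 -60 [[66.0, -137.0], [262.0, 18.0]]
22 490 -20 [[131.0, -106.0], [316.0, 42.0]]
22 500 20 [[189.0, -59.0], [361.0, 79.0]]
22 490 60 [[253.0, -49.0], [417.0, 87.0]]
35 490 -60 [[145.0, -189.0], [305.0, 18.0]]
35 490 -20 [[204.0, -139.0], [350.0, 55.0]]
35 500 20 [[251.0, -76.0], [384.0, 101.0]]
35 490 60 [[311.0, -48.0], [434.0, 121.0]]
50 490 -60 [[253.0, -217.0], [351.0, 32.0]]
50 490 -20 [[298.0, -148.0], [383.0, 79.0]]
50 500 20 [[325.0, -74.0], [403.0, 131.0]]
50 490 60 [[375.0, -29.0], [442.0, 163.0]]
```

```bash
python3 - <<'E'
from h import *
c=arm.camera_params('wrist');T=np.array(c['T_tool_cam']);K=cam('wrist')[0]
for a in (22,49):
  a=np.radians(a);Rt=np.array([[np.cos(a),np.sin(a),0],[np.sin(a),-np.cos(a),0],[0,0,-1.]])
  for x,y in [(560,0),(600,-20),(600,20),(600,60),(640,0)]:
    p=np.array([x,y,225.]);R=(Rt@T[:3,:3]).T;t=-R@(Rt@T[:3,3]+p)
    e=p+Rt@[95,0,0]-[0,0,25]
    print(round(np.degrees(a)),x,y,proj((K,R,t),[[636,138,97],[603,-1,94],e,p-[0,0,25]]).round(0).tolist())
E
```

```text
22 560 0 [[128.0, 22.0], [304.0, 148.0], [281.0, 56.0], [281.0, 264.0]]
22 600 -20 [[85.0, 71.0], [259.0, 186.0], [281.0, 56.0], [281.0, 264.0]]
22 600 20 [[143.0, 94.0], [307.0, 205.0], [281.0, 56.0], [281.0, 264.0]]
22 600 60 [[198.0, 116.0], [353.0, 223.0], [281.0, 56.0], [281.0, 264.0]]
22 640 0 [[101.0, 137.0], [264.0, 239.0], [281.0, 56.0], [281.0, 264.0]]
49 560 0 [[227.0, -35.0], [325.0, 164.0], [281.0, 56.0], [281.0, 264.0]]
49 600 -20 [[160.0, -14.0], [267.0, 178.0], [281.0, 56.0], [281.0, 264.0]]
49 600 20 [[205.0, 38.0], [301.0, 215.0], [281.0, 56.0], [281.0, 264.0]]
49 600 60 [[246.0, 86.0], [332.0, 250.0], [281.0, 56.0], [281.0, 264.0]]
49 640 0 [[142.0, 56.0], [246.0, 228.0], [281.0, 56.0], [281.0, 264.0]]
```

>>> step_arm --deltas '[{"delta_pos": [0.25, -0.27, 0], "spin": 0}, {"delta_pos": [0.49, -0.54, 0], "spin": 0}, {"delta_pos": [0.73, -0.81, 0], "spin": 0}]'

```text
time: 4.08
ee_pos: [524.0, -142.8, 221.4]
tool_rot: [[0.927, 0.375, -0.004], [0.375, -0.927, 0.001], [-0.003, -0.002, -1.0]]
contact_force: [1.2, -0.0, -4.1]
opening: 16.9
finger_force: 79.5
```

>>> step_arm --deltas '[{"delta_pos": [0.25, -0.27, 0], "spin": 0}, {"delta_pos": [0.49, -0.54, 0], "spin": 0}, {"delta_pos": [0.73, -0.81, 0], "spin": 0}]'

```text
time: 4.33
ee_pos: [561.2, -39.6, 221.2]
tool_rot: [[0.926, 0.377, -0.004], [0.377, -0.926, 0.0], [-0.003, -0.002, -1.0]]
contact_force: [0.8, -0.8, -4.6]
opening: 16.7
finger_force: 79.5
```

>>> step_arm --deltas '[{"delta_pos": [0.25, -0.27, 0], "spin": 0}, {"delta_pos": [0.49, -0.54, 0], "spin": 0}, {"delta_pos": [0.73, -0.81, 0], "spin": 0}, {"delta_pos": [0.73, -0.81, 0], "spin": 0}, {"delta_pos": [0.73, -0.81, 0], "spin": 0}, {"delta_pos": [0.73, -0.81, 0], "spin": 0}]'

```text
time: 4.83
ee_pos: [598.1, 61.1, 221.5]
tool_rot: [[0.926, 0.378, -0.004], [0.378, -0.926, -0.0], [-0.004, -0.001, -1.0]]
contact_force: [-1.2, -0.7, -3.5]
opening: 17.1
finger_force: 79.9
```

```bash
python3 - <<'E'
from h import *
C=cam('wrist'); f=arm.grab_frame('wrist'); cv2.imwrite('pics/w3.png',f);np.savez('pics/w3.npz',K=C[0],R=C[1],t=C[2])
o=arm.get_obs();print(o['time'],o['ee_pos'],o['tool_rot'].round(3),o['joints'].round(2))
np.save('pics/w3o.npy',np.c_[o['tool_rot'],o['ee_pos']])
E
```

```text
4.8833 [598.21569166  60.50467456 222.03571585] [[ 0.926  0.377 -0.003]
 [ 0.377 -0.926 -0.   ]
 [-0.003 -0.001 -1.   ]] [ 0.05  0.43  1.73 -0.    0.98  1.24]
```

View pics/w3.png

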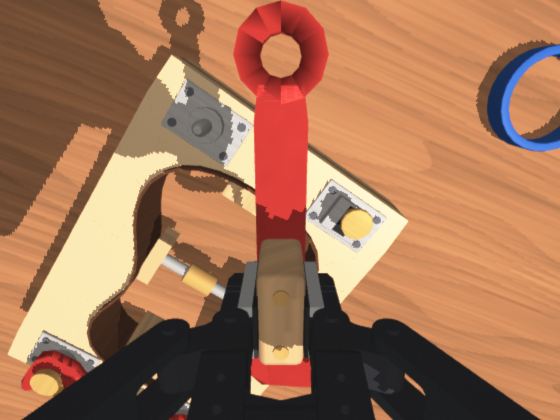

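The picture shows the bar held along the tool axis with its eye at (281,55). The post and boss are at about (205,127), the gold pin head at (357,225) on its plate at (345,215), and the tape at (540,95). I'll enlarge the two studs.

```bash
python3 - <<'E'
from h import *
f=cv2.imread('pics/w3.png')
a=cv2.resize(f[75:170,155:255],None,fx=4,fy=4,interpolation=cv2.INTER_CUBIC)
b=cv2.resize(f[170:265,300:400],None,fx=4,fy=4,interpolation=cv2.INTER_CUBIC)
cv2.imwrite('pics/c3.png',np.hstack([a,b]))
C=tuple(np.load('pics/w3.npz')[k] for k in 'KRt')
hsv=cv2.cvtColor(f,cv2.COLOR_BGR2HSV);m=((hsv[...,0]>12)&(hsv[...,0]<30)&(hsv[...,1]>190)&(hsv[...,2]>100)).astype(np.uint8)
n,l,s,c=cv2.connectedComponentsWithStats(m)
for i in range(1,n):
    if s[i,4]>200: print(s[i],c[i],ray(C,c[i],94)[0])
m=(((hsv[...,0]<6)|(hsv[...,0]>172))&(hsv[...,1]>120)&(hsv[...,2]>40)).astype(np.uint8)
n,l,s,c=cv2.connectedComponentsWithStats((1-m[25:85,245:320]))
for i in range(1,n):
    if s[i,4]>300:print('eyehole',s[i],c[i]+[245,25],ray(C,c[i]+[245,25],222-20)[0])
E
```

```text
eyehole [  15    8   42   46 1444] [280.65858726  55.47091413] [685.69812717  96.84978066 202.        ]
```

View pics/c3.png

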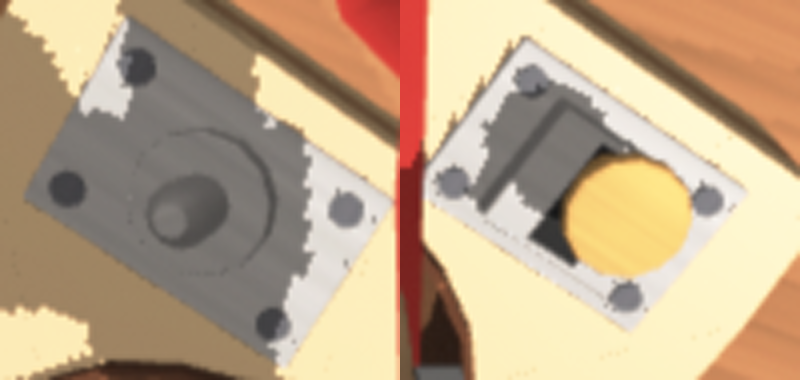

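```bash
python3 - <<'E'
from h import *
C=tuple(np.load('pics/w3.npz')[k] for k in 'KRt')
a=ray(C,(206.6,124.4),62)[0];b=ray(C,(197.75,129.25),97)[0];c=ray(C,(205.75,125.5),72)[0]
s=ray(C,(345.1,217.6),62)[0];p=ray(C,(357.25,224.25),94)[0]
print('post',a,b,c,'\nstriker',s,'pin',p)
post=(a+b+c)[:2]/3
for q in(s,p):
    d=q[:2]-post;print(np.hypot(*d),np.degrees(np.arctan2(d[1],d[0])))
d=(s[:2]-post);u=d/np.hypot(*d);n=np.array([-u[1],u[0]]);print('pin along mould x',n@(p[:2]-s[:2]),'across',u@(p[:2]-s[:2]))
O=np.load('pics/w3o.npy');e=np.array([685.7,96.85,202])
print('eye in tool',O[:,:3].T@(e-O[:,3]))
def tool(v): return v@O[:2,0],v@O[:2,1]
E
```

```text
post [624.40294995 135.90200176  62.        ] [625.13430375 135.50995633  97.        ] [625.16006379 134.78155749  72.        ] 
striker [594.04599759  -1.56586616  62.        ] pin [601.70375608  -2.37825026  94.        ]
140.3957644955814 -102.69482619227917
139.71497733743465 -99.55643906957336
pin along mould x 7.6490879261701386 across -0.8903296684837396
eye in tool [94.79095978 -0.70832566 19.75067126]
```

>>> step_arm --deltas '[{"delta_pos": [-0.1, -0.04, 0], "spin": -0.2}, {"delta_pos": [-0.2, -0.08, 0.1], "spin": -0.4}, {"delta_pos": [-0.289, -0.115, 0.3], "spin": -0.6}, {"delta_pos": [-0.289, -0.115, 0.5], "spin": -0.8}, {"delta_pos": [-0.289, -0.115, 0.7], "spin": -0.995}, {"delta_pos": [-0.289, -0.115, 0.7], "spin": -0.995}, {"delta_pos": [-0.289, -0.115, 0.7], "spin": -0.995}, {"delta_pos": [-0.289, -0.115, 0.7], "spin": -0.995}, {"delta_pos": [-0.289, -0.115, 0.7], "spin": -0.995}]'

```text
time: 5.63
ee_pos: [569.0, 60.4, 154.9]
tool_rot: [[0.619, 0.786, 0.002], [0.786, -0.619, 0.0], [0.001, 0.001, -1.0]]
contact_force: [-0.3, 0.4, -3.8]
opening: 17.1
finger_force: 79.9
```

```bash
python3 - <<'E'
from h import *
C=cam('wrist'); f=arm.grab_frame('wrist'); s=arm.grab_frame('scene')
o=arm.get_obs();print(o['time'],o['ee_pos'],o['tool_rot'].round(4),o['contact_force'])
Rt,p=o['tool_rot'],o['ee_pos'];P=[624.9,135.4,0]
e=p+Rt@[94.8,-.7,24.4];print('eye',e,'err tool',Rt.T@(np.array(P)-e))
print(proj(C,[[624.9,135.4,97]]),proj(cam('scene'),[[624.9,135.4,97]]))
a=cv2.resize(f[0:160,200:360],(480,480),interpolation=cv2.INTER_CUBIC)
b=cv2.resize(s[205:285,290:375],None,fx=3.7,fy=6,interpolation=cv2.INTER_CUBIC)
cv2.imwrite('pics/c4.png',np.hstack([a,b]))
E
```

```text
5.7333 [568.92166308  60.67291693 154.86859411] [[ 6.174e-01  7.867e-01  1.700e-03]
 [ 7.867e-01 -6.174e-01  1.000e-04]
 [ 1.100e-03  1.300e-03 -1.000e+00]] [ 0.14715962  0.33296506 -3.95590227]
eye [626.94055699 135.68279606 130.57423299] err tool [ -1.62896518  -1.59857244 130.57053728]
[[275.43320899  64.10763281]] [[341.8232542  257.92544194]]
```

View pics/c4.png

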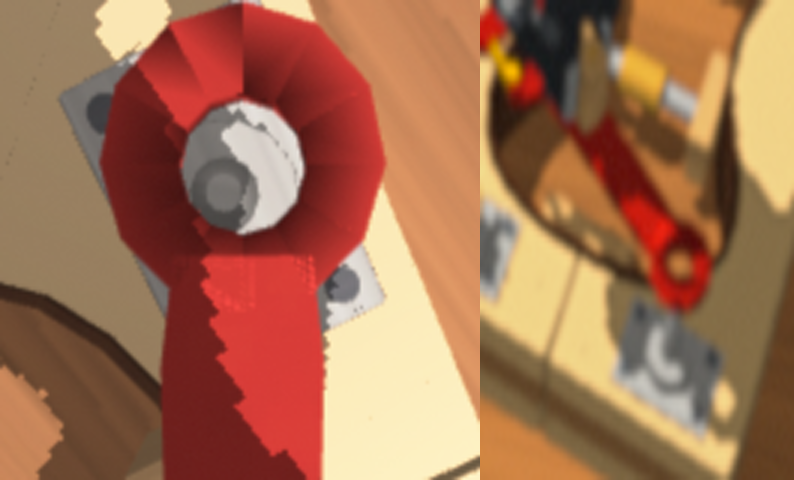

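Through the eye in the wrist picture, the post's top shows at about (274,63). That is 1 px from my prediction, so the post estimate holds. I'll correct by (-1.6,-1.6) mm and go down.

>>> step_arm --deltas '[{"delta_pos": [-0.016, -0.016, 0.15], "spin": 0}, {"delta_pos": [-0.016, -0.016, 0.29], "spin": 0}, {"delta_pos": [-0.016, -0.016, 0.29], "spin": 0}, {"delta_pos": [-0.016, -0.016, 0.29], "spin": 0}, {"delta_pos": [-0.016, -0.016, 0.29], "spin": 0}, {"delta_pos": [-0.016, -0.016, 0.29], "spin": 0}]'

```text
time: 6.23
ee_pos: [566.7, 60.6, 125.8]
tool_rot: [[0.616, 0.788, 0.001], [0.788, -0.616, 0.0], [0.001, 0.001, -1.0]]
contact_force: [0.0, 0.4, -4.3]
opening: 17.0
finger_force: 79.7
```

```bash
python3 - <<'E'
from h import *
o=arm.get_obs();Rt,p=o['tool_rot'],o['ee_pos'];P=[624.9,135.4,0]
e=p+Rt@[94.8,-.7,24.4];print(o['time'],p,'eye',e,'err tool',Rt.T@(np.array(P)-e),o['contact_force'])
C=cam('wrist');f=arm.grab_frame('wrist');hsv=cv2.cvtColor(f,cv2.COLOR_BGR2HSV)
m=(((hsv[...,0]<6)|(hsv[...,0]>172))&(hsv[...,1]>120)&(hsv[...,2]>40)).astype(np.uint8)
n,l,s,c=cv2.connectedComponentsWithStats((1-m[25:85,245:320]))
for i in range(1,n):
    if s[i,4]>300:print('eyehole',s[i],ray(C,c[i]+[245,25],e[2]+5)[0])
cv2.imwrite('pics/w5.png',f)
E
```

```text
6.2333 [566.70442695  60.59696741 125.81240916] eye [624.59513176 135.70050274 101.50160336] err tool [ -0.14517486   0.31193461 101.50192289] [ 0.04651702  0.38953506 -4.34748406]
eyehole [  15    9   42   44 1425] [625.09635211 135.17486517 106.50160336]
```

>>> step_arm --deltas '[{"delta_pos": [0, 0, 0.02], "spin": 0}, {"delta_pos": [0, 0, 0.04], "spin": 0}, {"delta_pos": [0, 0, 0.06], "spin": 0}, {"delta_pos": [0, 0, 0.08], "spin": 0}, {"delta_pos": [0, 0, 0.08], "spin": 0}, {"delta_pos": [0, 0, 0.08], "spin": 0}]'

```text
time: 6.78
ee_pos: [565.9, 60.5, 116.6]
tool_rot: [[0.616, 0.788, -0.0], [0.788, -0.616, -0.0], [-0.0, -0.0, -1.0]]
contact_force: [-0.1, -0.3, -5.0]
opening: 17.0
finger_force: 79.8
```

>>> step_arm --deltas '[{"delta_pos": [0, 0, 0.02], "spin": 0}, {"delta_pos": [0, 0, 0.04], "spin": 0}, {"delta_pos": [0, 0, 0.06], "spin": 0}, {"delta_pos": [0, 0, 0.06], "spin": 0}, {"delta_pos": [0, 0, 0.06], "spin": 0}]'

```text
time: 7.2
ee_pos: [565.9, 60.5, 110.6]
tool_rot: [[0.616, 0.788, -0.0], [0.788, -0.616, -0.0], [-0.0, -0.0, -1.0]]
contact_force: [-0.1, -0.2, -4.4]
opening: 17.0
finger_force: 79.8
```

>>> step_arm --deltas '[{"delta_pos": [0.004, 0.005, 0.02], "spin": 0}, {"delta_pos": [0.004, 0.005, 0.04], "spin": 0}, {"delta_pos": [0.004, 0.005, 0.07], "spin": 0}, {"delta_pos": [0.004, 0.005, 0.1], "spin": 0}, {"delta_pos": [0.004, 0.005, 0.115], "spin": 0}, {"delta_pos": [0.004, 0.005, 0.125], "spin": 0}, {"delta_pos": [0.004, 0.005, 0.125], "spin": 0}, {"delta_pos": [0.004, 0.005, 0.125], "spin": 0}]'

```text
time: 7.87
ee_pos: [566.7, 60.5, 98.3]
tool_rot: [[0.616, 0.788, -0.0], [0.788, -0.616, 0.0], [-0.0, -0.0, -1.0]]
contact_force: [0.5, 0.4, -3.7]
opening: 17.3
finger_force: 79.8
```

>>> step_arm --deltas '[{"delta_pos": [0, 0, 0.005], "spin": 0}, {"delta_pos": [0, 0, 0.01], "spin": 0}, {"delta_pos": [0, 0, 0.01], "spin": 0}]'

```text
time: 8.12
ee_pos: [566.7, 60.6, 97.3]
tool_rot: [[0.616, 0.788, 0.0], [0.788, -0.616, 0.0], [0.0, 0.0, -1.0]]
contact_force: [-0.3, -0.1, -4.3]
opening: 16.9
finger_force: 79.8
```

The eye is down over the post with no side load. I'll swing freely for the first 14°, turning about the post.

>>> step_arm --deltas '[{"delta_pos": [0.001, 0.033, 0], "spin": -0.0667}, {"delta_pos": [0.003, 0.066, 0], "spin": -0.1333}, {"delta_pos": [0.006, 0.099, 0], "spin": -0.2}, {"delta_pos": [0.01, 0.132, 0], "spin": -0.2667}, {"delta_pos": [0.016, 0.1645, 0], "spin": -0.3333}, {"delta_pos": [0.022, 0.197, 0], "spin": -0.4}, {"delta_pos": [0.03, 0.229, 0], "spin": -0.4667}, {"delta_pos": [0.03, 0.229, 0], "spin": -0.4667}, {"delta_pos": [0.03, 0.229, 0], "spin": -0.4667}, {"delta_pos": [0.03, 0.229, 0], "spin": -0.4667}]'

```text
time: 8.95
ee_pos: [586.3, 48.8, 97.3]
tool_rot: [[0.408, 0.913, -0.0], [0.913, -0.408, 0.0], [-0.0, -0.0, -1.0]]
contact_force: [-0.3, 0.2, -3.5]
opening: 16.9
finger_force: 80.0
```

```bash
cat > st.py <<'E'
from h import *
o=arm.get_obs();Rt,p=o['tool_rot'],o['ee_pos'];P=np.array([624.9,135.4,72]);Q=np.array([601.7,-2.4,72])
e=p+Rt@[94.8,-.7,24.4];s=p+Rt@[-45.2,-.7,24.4]
print('t',o['time'],'p',p.round(2),'ang',np.degrees(np.arctan2(Rt[1,0],Rt[0,0])).round(2),'post-eye',(Rt.T@(P-e)).round(2),'pin-seat',(Rt.T@(Q-s)).round(2))
print('F tool',(Rt.T@o['contact_force']).round(2),'M tool',(Rt.T@o['ft_torque']).round(3))
E
python3 - <<'E'
from st import *
f=arm.grab_frame('wrist');g=arm.grab_frame('scene')
cv2.imwrite('pics/c6.png',np.hstack([cv2.resize(f[100:420,130:430],(450,480)),cv2.resize(g[205:285,255:310],(330,480),interpolation=cv2.INTER_CUBIC)]))
E
```

```text
t 8.95 p [586.29  48.84  97.27] ang 65.91 post-eye [-0.02  0.61  0.86] pin-seat [ 4.72 35.69  0.87]
F tool [ 0.08 -0.36  3.52] M tool [ 0.054 -0.03   0.039]
```

View pics/c6.png

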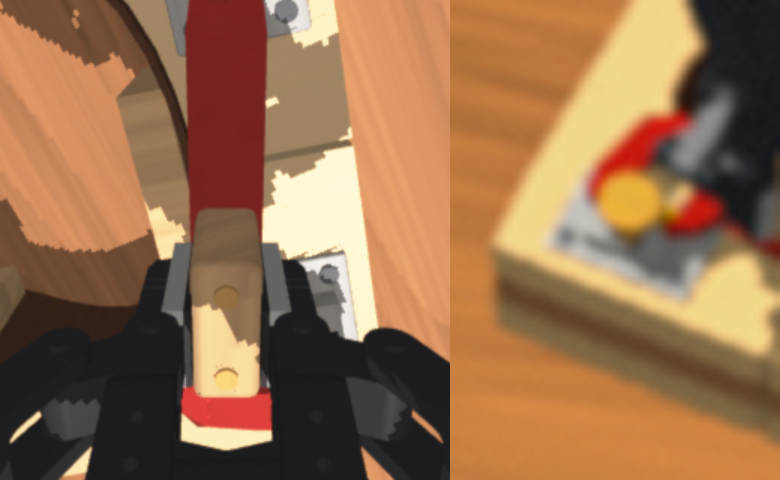

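The scene crop shows the gold head just in front of the open mouth, with the latch ahead of it. I'll push on in small steps and watch the force.

>>> step_arm --deltas '[{"delta_pos": [0, 0.017, 0], "spin": -0.0333}, {"delta_pos": [0.001, 0.035, 0], "spin": -0.0667}, {"delta_pos": [0.002, 0.052, 0], "spin": -0.1}, {"delta_pos": [0.003, 0.069, 0], "spin": -0.1333}, {"delta_pos": [0.003, 0.069, 0], "spin": -0.1333}]'

```text
time: 9.47
ee_pos: [592.1, 46.4, 96.9]
tool_rot: [[0.341, 0.94, -0.002], [0.94, -0.341, 0.0], [-0.001, -0.002, -1.0]]
contact_force: [-5.2, 3.2, -3.7]
opening: 16.8
finger_force: 80.0
```

```bash
python3 st.py
```

```text
t 9.4667 p [592.07  46.35  96.9 ] ang 70.08 post-eye [0.12 1.29 0.45] pin-seat [ 2.66 26.43  0.46]
F tool [ 1.26 -6.    3.68] M tool [1.079 0.175 0.158]
```

>>> step_arm --deltas '[{"delta_pos": [0, 0.0165, 0], "spin": -0.0333}, {"delta_pos": [0.001, 0.033, 0], "spin": -0.0667}, {"delta_pos": [0.001, 0.033, 0], "spin": -0.0667}]'

```text
time: 9.72
ee_pos: [595.2, 45.5, 96.9]
tool_rot: [[0.308, 0.952, -0.002], [0.952, -0.308, 0.0], [-0.0, -0.002, -1.0]]
contact_force: [-4.7, 4.8, -5.3]
opening: 17.3
finger_force: 79.9
```

```bash
python3 st.py
```

```text
t 9.7167 p [595.21  45.47  96.85] ang 72.08 post-eye [-0.09  1.34  0.42] pin-seat [ 1.66 21.66  0.42]
F tool [ 3.08 -5.96  5.35] M tool [1.031 0.467 0.213]
```

The latch is opening at about 6 N. I'll continue.

>>> step_arm --deltas '[{"delta_pos": [0, 0.018, 0], "spin": -0.0333}, {"delta_pos": [0.001, 0.036, 0], "spin": -0.0667}, {"delta_pos": [0.002, 0.054, 0], "spin": -0.1}, {"delta_pos": [0.002, 0.054, 0], "spin": -0.1}]'

```text
time: 10.05
ee_pos: [601.0, 44.0, 97.0]
tool_rot: [[0.257, 0.966, -0.001], [0.966, -0.257, 0.0], [0.0, -0.001, -1.0]]
contact_force: [-2.5, 3.8, -5.5]
opening: 17.1
finger_force: 79.9
```

```bash
python3 st.py
```

```text
t 10.05 p [601.03  44.02  97.03] ang 75.09 post-eye [-0.35  0.27  0.64] pin-seat [ 0.52 13.32  0.61]
F tool [ 3.06 -3.44  5.54] M tool [0.607 0.638 0.106]
```

>>> step_arm --deltas '[{"delta_pos": [0, 0.0165, 0], "spin": -0.0333}, {"delta_pos": [0.001, 0.033, 0], "spin": -0.0667}, {"delta_pos": [0.001, 0.033, 0], "spin": -0.0667}]'

```text
time: 10.3
ee_pos: [604.8, 43.2, 97.3]
tool_rot: [[0.224, 0.975, 0.0], [0.975, -0.224, 0.0], [0.0, 0.0, -1.0]]
contact_force: [-0.0, 4.0, -5.7]
opening: 16.8
finger_force: 79.9
```

```bash
python3 st.py
```

```text
t 10.3 p [604.84  43.21  97.25] ang 77.05 post-eye [-0.47 -0.41  0.89] pin-seat [0.03 7.85 0.84]
F tool [ 3.87 -0.91  5.69] M tool [0.216 0.795 0.049]
```

>>> step_arm --deltas '[{"delta_pos": [0, 0.0165, 0], "spin": -0.0333}, {"delta_pos": [0.001, 0.033, 0], "spin": -0.0667}, {"delta_pos": [0.001, 0.033, 0], "spin": -0.0667}]'

```text
time: 10.55
ee_pos: [608.6, 42.1, 97.5]
tool_rot: [[0.189, 0.982, 0.001], [0.982, -0.189, -0.0], [-0.0, 0.001, -1.0]]
contact_force: [0.8, -1.0, -5.4]
opening: 17.2
finger_force: 80.0
```

```bash
python3 st.py
```

```text
t 10.55 p [608.55  42.1   97.49] ang 79.09 post-eye [-0.09 -0.95  1.08] pin-seat [0.21 2.37 1.09]
F tool [-0.85  0.99  5.37] M tool [-0.007 -0.033  0.046]
```

>>> step_arm --deltas '[{"delta_pos": [0, 0.008, 0], "spin": -0.0167}, {"delta_pos": [0, 0.0125, 0], "spin": -0.025}, {"delta_pos": [0, 0.0125, 0], "spin": -0.025}]'

```text
time: 10.8
ee_pos: [609.1, 41.9, 97.3]
tool_rot: [[0.178, 0.984, 0.0], [0.984, -0.178, -0.0], [-0.0, 0.0, -1.0]]
contact_force: [-0.0, -0.9, -3.6]
opening: 17.1
finger_force: 80.0
```

```bash
python3 st.py
```

```text
t 10.8 p [609.06  41.92  97.33] ang 79.74 post-eye [ 0.01 -0.36  0.91] pin-seat [0.28 1.34 0.93]
F tool [-0.9   0.15  3.58] M tool [-0.039  0.015 -0.032]
```

>>> step_arm --deltas '[{"delta_pos": [0, 0.007, 0], "spin": -0.0133}, {"delta_pos": [0, 0.007, 0], "spin": -0.0133}, {"delta_pos": [0, 0.007, 0], "spin": -0.0133}]'

```text
time: 11.05
ee_pos: [609.2, 42.0, 97.2]
tool_rot: [[0.171, 0.985, -0.001], [0.985, -0.171, 0.0], [-0.0, -0.001, -1.0]]
contact_force: [-3.6, 0.1, -1.9]
opening: 16.9
finger_force: 80.3
```

```bash
python3 st.py
```

```text
t 11.05 p [609.15  41.99  97.17] ang 80.13 post-eye [-0.07  0.22  0.76] pin-seat [0.19 0.99 0.78]
F tool [-0.54 -3.52  1.92] M tool [ 0.677 -0.141  0.169]
```

>>> step_arm --deltas '[{"delta_pos": [0, 0.007, 0], "spin": -0.0133}, {"delta_pos": [0, 0.007, 0], "spin": -0.0133}, {"delta_pos": [0, 0.007, 0], "spin": -0.0133}]'

```text
time: 11.3
ee_pos: [609.2, 42.0, 97.1]
tool_rot: [[0.165, 0.986, -0.002], [0.986, -0.165, 0.0], [-0.0, -0.002, -1.0]]
contact_force: [-8.0, 1.9, -0.7]
opening: 17.1
finger_force: 80.7
```

```bash
python3 st.py
```

```text
t 11.3 p [609.15  42.02  97.07] ang 80.52 post-eye [-0.09  0.91  0.65] pin-seat [0.17 0.72 0.67]
F tool [ 0.61 -8.16  0.71] M tool [ 1.39  -0.114  0.352]
```

The hook has bottomed against the pin at about 8 N. Now the tug: I'll swing back 5° freely, then feel for the latch.

>>> step_arm --deltas '[{"delta_pos": [0, -0.0165, 0], "spin": 0.0333}, {"delta_pos": [0.001, -0.033, 0], "spin": 0.0667}, {"delta_pos": [0.002, -0.05, 0], "spin": 0.1}, {"delta_pos": [0.002, -0.066, 0], "spin": 0.1333}, {"delta_pos": [0.003, -0.083, 0], "spin": 0.1667}, {"delta_pos": [0.003, -0.083, 0], "spin": 0.1667}]'

```text
time: 11.8
ee_pos: [601.9, 43.6, 97.3]
tool_rot: [[0.251, 0.968, -0.0], [0.968, -0.251, -0.0], [-0.0, -0.0, -1.0]]
contact_force: [0.3, 0.8, -4.2]
opening: 16.6
finger_force: 80.0
```

```bash
python3 st.py
```

```text
t 11.8 p [601.93  43.57  97.33] ang 75.43 post-eye [-0.14 -0.16  0.93] pin-seat [ 0.65 12.04  0.93]
F tool [0.89 0.08 4.16] M tool [-0.06   0.005 -0.066]
```

>>> step_arm --deltas '[{"delta_pos": [0, -0.0165, 0], "spin": 0.0333}, {"delta_pos": [0, -0.02, 0], "spin": 0.0433}, {"delta_pos": [0, -0.02, 0], "spin": 0.0433}]'

```text
time: 12.05
ee_pos: [600.2, 44.0, 97.3]
tool_rot: [[0.272, 0.962, 0.0], [0.962, -0.272, 0.0], [0.0, 0.0, -1.0]]
contact_force: [-0.2, 0.5, -3.8]
opening: 16.7
finger_force: 80.0
```

```bash
python3 st.py
```

```text
t 12.05 p [600.2   44.04  97.33] ang 74.2 post-eye [-0.17 -0.42  0.93] pin-seat [ 0.92 14.79  0.93]
F tool [ 0.43 -0.34  3.77] M tool [-0.007 -0.016  0.04 ]
```

Still free. Here on, half-degree steps.

>>> step_arm --deltas '[{"delta_pos": [0, -0.008, 0], "spin": 0.0167}, {"delta_pos": [0, -0.012, 0], "spin": 0.025}, {"delta_pos": [0, -0.012, 0], "spin": 0.025}]'

```text
time: 12.3
ee_pos: [599.0, 44.4, 97.3]
tool_rot: [[0.285, 0.959, -0.0], [0.959, -0.285, 0.0], [-0.0, -0.0, -1.0]]
contact_force: [-0.4, -0.3, -4.3]
opening: 16.8
finger_force: 80.0
```

```bash
python3 st.py
```

```text
t 12.3 p [599.02  44.35  97.27] ang 73.45 post-eye [-0.15 -0.42  0.87] pin-seat [ 1.15 16.58  0.87]
F tool [-0.41 -0.25  4.25] M tool [-0.054 -0.058  0.046]
```

>>> step_arm --deltas '[{"delta_pos": [0, -0.008, 0], "spin": 0.0167}, {"delta_pos": [0, -0.008, 0], "spin": 0.0167}, {"delta_pos": [0, -0.008, 0], "spin": 0.0167}]'

```text
time: 12.55
ee_pos: [598.6, 44.5, 97.4]
tool_rot: [[0.293, 0.956, 0.0], [0.956, -0.293, -0.0], [0.0, 0.0, -1.0]]
contact_force: [1.7, -0.5, -4.5]
opening: 17.2
finger_force: 79.9
```

```bash
python3 st.py
```

```text
t 12.55 p [598.56  44.53  97.36] ang 72.98 post-eye [-0.2  -0.73  0.97] pin-seat [ 1.24 17.43  0.97]
F tool [0.02 1.8  4.51] M tool [-0.263 -0.04  -0.073]
```

The latch holds, with 1.8 N on the pin. I'll pull up to about 9–10 N.

>>> step_arm --deltas '[{"delta_pos": [0, -0.009, 0], "spin": 0.0167}, {"delta_pos": [0, -0.009, 0], "spin": 0.0167}, {"delta_pos": [0, -0.009, 0], "spin": 0.0167}]'

```text
time: 12.8
ee_pos: [598.5, 44.7, 97.5]
tool_rot: [[0.301, 0.954, 0.002], [0.954, -0.301, -0.0], [0.0, 0.002, -1.0]]
contact_force: [5.0, -2.5, -6.9]
opening: 16.6
finger_force: 79.7
```

```bash
python3 st.py
```

```text
t 12.8 p [598.49  44.67  97.5 ] ang 72.48 post-eye [-0.34 -1.48  1.13] pin-seat [ 1.27 17.89  1.11]
F tool [-0.92  5.51  6.96] M tool [-1.042  0.03  -0.388]
```

>>> step_arm --deltas '[{"delta_pos": [0, -0.006, 0], "spin": 0}, {"delta_pos": [0, -0.006, 0], "spin": 0}, {"delta_pos": [0, -0.006, 0], "spin": 0}]'

```text
time: 13.05
ee_pos: [598.4, 44.7, 97.5]
tool_rot: [[0.301, 0.954, 0.003], [0.954, -0.301, -0.0], [0.0, 0.003, -1.0]]
contact_force: [8.0, -3.4, -9.5]
opening: 17.2
finger_force: 79.5
```

```bash
python3 st.py
```

```text
t 13.05 p [598.38  44.7   97.54] ang 72.48 post-eye [-0.34 -1.38  1.18] pin-seat [ 1.27 17.98  1.16]
F tool [-0.85  8.65  9.55] M tool [-1.476 -0.094 -0.405]
```

>>> step_arm --deltas '[{"delta_pos": [0, -0.002, 0], "spin": 0}, {"delta_pos": [0, -0.002, 0], "spin": 0}, {"delta_pos": [0, -0.002, 0], "spin": 0}]'

```text
time: 13.3
ee_pos: [598.4, 44.7, 97.6]
tool_rot: [[0.301, 0.954, 0.003], [0.954, -0.301, -0.0], [0.001, 0.003, -1.0]]
contact_force: [9.4, -3.9, -10.1]
opening: 16.9
finger_force: 79.5
```

```bash
python3 st.py
```

```text
t 13.3 p [598.37  44.72  97.59] ang 72.48 post-eye [-0.36 -1.38  1.23] pin-seat [ 1.25 17.98  1.22]
F tool [-0.92 10.07 10.08] M tool [-1.634 -0.12  -0.48 ]
```

>>> step_arm --deltas '[{"delta_pos": [0, 0.02, 0], "spin": -0.0333}, {"delta_pos": [0.001, 0.04, 0], "spin": -0.0667}, {"delta_pos": [0.002, 0.06, 0], "spin": -0.1}, {"delta_pos": [0.003, 0.08, 0], "spin": -0.1333}, {"delta_pos": [0.003, 0.095, 0], "spin": -0.1667}, {"delta_pos": [0.004, 0.11, 0], "spin": -0.2}, {"delta_pos": [0.004, 0.11, 0], "spin": -0.2}, {"delta_pos": [0.004, 0.11, 0], "spin": -0.2}]'

```text
time: 13.97
ee_pos: [607.3, 42.1, 97.3]
tool_rot: [[0.2, 0.98, -0.0], [0.98, -0.2, 0.0], [0.0, -0.0, -1.0]]
contact_force: [-0.8, -0.1, -4.5]
opening: 16.6
finger_force: 80.2
```

```bash
python3 st.py
```

```text
t 13.9667 p [607.34  42.14  97.26] ang 78.47 post-eye [ 0.08 -0.74  0.86] pin-seat [0.43 4.08 0.86]
F tool [-0.28 -0.76  4.52] M tool [-0.018 -0.056  0.026]
```

The tug reached 10 N and the latch held. Now I'll press home and lower onto the supports.

>>> step_arm --deltas '[{"delta_pos": [0, 0.01, 0], "spin": -0.0233}, {"delta_pos": [0, 0.019, 0], "spin": -0.0467}, {"delta_pos": [0, 0.026, 0], "spin": -0.0633}, {"delta_pos": [0, 0.026, 0], "spin": -0.0633}]'

```text
time: 14.3
ee_pos: [609.0, 41.8, 97.1]
tool_rot: [[0.166, 0.986, -0.002], [0.986, -0.166, 0.0], [-0.0, -0.002, -1.0]]
contact_force: [-4.5, 1.0, -1.7]
opening: 17.1
finger_force: 80.6
```

```bash
python3 st.py
```

```text
t 14.3 p [608.98  41.81  97.1 ] ang 80.42 post-eye [0.14 0.87 0.69] pin-seat [0.4  0.92 0.7 ]
F tool [ 0.21 -4.64  1.73] M tool [0.833 0.05  0.22 ]
```

>>> step_arm --deltas '[{"delta_pos": [0, 0.004, 0.004], "spin": 0}, {"delta_pos": [0, 0.004, 0.008], "spin": 0}, {"delta_pos": [0, 0.004, 0.008], "spin": 0}]'

```text
time: 14.55
ee_pos: [609.1, 41.7, 96.4]
tool_rot: [[0.167, 0.986, -0.002], [0.986, -0.167, 0.0], [-0.0, -0.002, -1.0]]
contact_force: [-7.1, 1.1, 0.4]
opening: 16.9
finger_force: 81.3
```

```bash
python3 st.py
```

```text
t 14.55 p [609.07  41.66  96.4 ] ang 80.39 post-eye [ 0.27  0.71 -0.02] pin-seat [0.53 0.85 0.01]
F tool [-0.1  -7.2  -0.41] M tool [1.212 0.034 0.238]
```

>>> step_arm --deltas '[{"delta_pos": [0, -0.009, 0], "spin": 0.005}, {"delta_pos": [0, -0.009, 0], "spin": 0.005}, {"delta_pos": [0, -0.009, 0], "spin": 0.005}]'

```text
time: 14.8
ee_pos: [609.0, 41.7, 96.5]
tool_rot: [[0.17, 0.986, -0.001], [0.986, -0.17, 0.0], [-0.0, -0.001, -1.0]]
contact_force: [-4.1, -0.0, -1.4]
opening: 17.0
finger_force: 80.6
```

>>> step_arm --deltas '[{"delta_pos": [0, 0, 0], "spin": 0}, {"delta_pos": [0, 0, 0], "spin": 0}, {"delta_pos": [0, 0, 0], "spin": 0}, {"delta_pos": [0, 0, 0], "spin": 0}, {"delta_pos": [0, 0, 0], "spin": 0}, {"delta_pos": [0, 0, 0], "spin": 0}]' --jaw 0

```text
time: 15.3
ee_pos: [609.6, 41.7, 96.6]
tool_rot: [[0.17, 0.985, 0.0], [0.985, -0.17, -0.0], [0.0, 0.0, -1.0]]
contact_force: [1.0, 0.3, 0.5]
opening: 42.7
finger_force: 0.0
```

>>> step_arm --deltas '[{"delta_pos": [0, 0, -0.1], "spin": 0}, {"delta_pos": [0, 0, -0.4], "spin": 0}, {"delta_pos": [0, 0, -0.7], "spin": 0}, {"delta_pos": [0, 0, -1], "spin": 0}, {"delta_pos": [-0.3, 0, -1], "spin": 0}, {"delta_pos": [-0.6, 0, -1], "spin": 0}, {"delta_pos": [-0.6, 0, -1], "spin": 0}]'

```text
time: 15.88
ee_pos: [598.8, -21.0, 198.1]
tool_rot: [[0.171, 0.985, 0.001], [0.985, -0.171, -0.001], [-0.001, 0.002, -1.0]]
contact_force: [0.3, 0.2, 0.3]
opening: 42.5
finger_force: 0.0
```

```bash
python3 - <<'E'
from st import *
f=arm.grab_frame('wrist');g=arm.grab_frame('scene');h=arm.grab_frame('side')
cv2.imwrite('pics/w7.png',f);cv2.imwrite('pics/s7.png',g)
print(proj(cam('wrist'),[[624.9,135.4,82],[601.7,-2.4,82]]).round(0))
cv2.imwrite('pics/c7.png',np.hstack([cv2.resize(f,(480,360)),cv2.resize(g[215:285,255:317],(318,360),interpolation=cv2.INTER_CUBIC)]))
E
```

```text
t 15.8833 p [598.85 -21.05 198.08] ang 80.16 post-eye [ 63.93  -0.58 101.52] pin-seat [ 64.19   0.11 101.66]
F tool [ 0.29  0.29 -0.28] M tool [-0.02  -0.037 -0.026]
[[279. -43.]
 [280. 185.]]
```

View pics/c7.png

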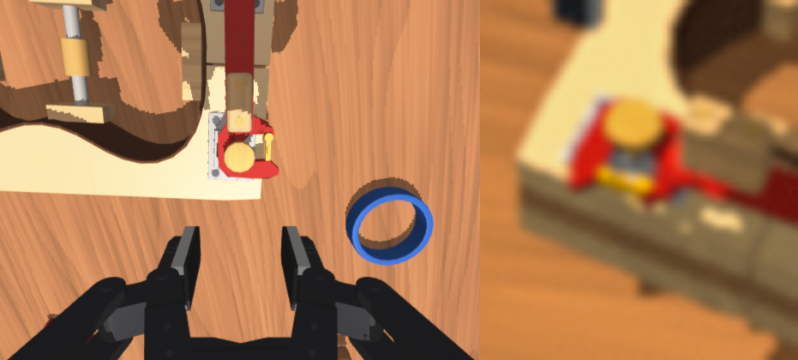

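The picture shows the pin head deep in the throat at (239,157), the yellow latch straight across the mouth at (268,145), the bar lying flat, and the gripper clear. I'll hand in.

```bash
python3 -c "
from plant import arm
print(arm.hand_in())"
```

```text
the job is handed in; nothing more can be done
None
```

The job is handed in, with no verdict returned: the eye is over the post, the pin is home with the latch shut behind it (it held a tug of about 10 N), and the bar is released flat on its two supports.

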